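# Clip the torches back into their rack

## Robot

A 6-joint arm with a two-finger parallel gripper is mounted at the origin on the work surface. World frame = base frame: x ahead of the robot, y to its left, z up, the work surface at z = 0. Lengths are in m, angles in rad, forces in N, time in s.
With the tool pointing down it reaches from about 0.225 to 0.875 m from the base axis. Payload 3.4 kg.
Tool frame: the origin (TCP) lies between the finger pads; the fingertips stand 8 mm ahead of it and the grasp point (between the pads) lies 11 mm behind it; z points along the fingers, y is the line along which they close (so a half turn about z gives the same grasp; the last joint's range is limited). The gripper opens to 85 mm and grips with 20 to 120 N. Pads are 22 mm wide; open, the fingers measure 114 mm over their backs; the gripper's body (76 mm by 85 mm) begins 54 mm behind the grasp point. The pads swing forward as they close: fully open they stand 13 mm farther back than shut.
Start: joints at [0.997, 0.276, 1.505, -0, 1.361, -0.121], TCP at [0.252, 0.517, 0.239] pointing down, gripper open.
Joint ranges: [-2.89, 2.89], [-0.75, 2.08], [0.22, 2.7], [-1.18, 4.32], [0.11, 2.71], [-2.7, 2.7]. Speed limits (rad/s): [2.57, 2.57, 3.14, 3.14, 3.14, 3.14].

## Interface

Orientations are given as a unit quaternion [w, x, y, z].
In Python, from rig import manip gives the robot as it stands.
- The arm moves only by the tool move_arm, never from a script. Its argument "deltas" is a list that holds one entry, the list of rows, each a list of 5 numbers: the shift along the tool's x, y, z normalised to -1 to 1, where 1 is 80 cm, then the turn about the tool's z normalised to -1 to 1, where 1 is 120 degrees, then the closure, from -1 (fully open) to 1 (shut). In form: [[[tx, ty, tz, twist, grip], ...]]. A call has 1 to 12 rows; each row is the pose to reach, as a shift and turn from the pose commanded when the call began, along the tool's axes at that moment; what a row does not reach only later rows make up. A row lasts 1/10 s, in which the tool goes at most 50 mm and 8.59 degrees, less where a joint would pass 70% of its speed; a pose out of reach is approached as far as the arm can. A call with a number of a shift or a turn outside -1 to 1 is refused whole. A call with a gripper value outside its range is refused whole. The fingers move at their own pace and stop on an object; "squeeze" is the grip in N (left out, the last holds). Time passes only in rows, so rows that repeat a pose let the fingers close. It gives the time, the measured TCP pose, the force, the opening and the grip force at its end, in the units of the state.
- manip.get_state(): the state, without advancing time (a new reading comes with each control period).
- manip.get_image(name): name is "scene" or "top" or "wrist"; returns the picture (384x512x3 uint8, red, green, blue); there is no depth.
- manip.camera_params(name): a dict with "fx", "fy", "cx", "cy" (pixels), "R" (3x3) and "t" (3): a world point X has camera coordinates R X + t; the wrist camera has in their place "tool_from_camera" (4x4, takes a point from camera to tool coordinates, whose origin is the TCP and whose axes are the flange's). Camera axes: x right, y down, z forward; pixel columns grow to the right and rows downward; lengths in m; the calibration is good to about 2 mm. A picture is of the moment at which its call begins: read the wrist's pose just before it. camera_params takes no time and is no camera call.
- manip.sign_off(): hands the job in; it is judged then, once.
The state is a dict: "clock": time; "qpos": joint angles; "qd": joint speeds; "effort": joint torques, N m; "position": TCP position; "ee_rot": TCP orientation; "contact_force": force on the tool from outside, world axes, zero at the start; "moment": the same for the moment, N m; "width": finger opening in m; "gripper_force": force on a finger pad.
Only numpy, scipy, OpenCV 4.12 (cv2) and the standard library are available. Lean on these libraries where they do the work, as an engineer would, in place of code of your own. Each camera call takes 0.05 s, during which the arm holds its last target. There are 200 camera calls.

## Task

Two hand torches, a yellow and a red one, have been left lying on the store-room shelf. Snap each of them down into the spring clips of its own colour, fully home in both clips, and let go; it does not matter which way the lens points.

Things in the scene. Friction and masses are not known exactly. Their poses are not given: they have to be found in the camera images.
- torch_yellow: hand torch, plain yellow barrel, black hexagonal end bumpers; 192 mm long, 0.22 kg. Origin: on its axis at mid-length, its balance point; x along the axis to the lens. Barrel round, 30 mm thick, bare over the middle 136 mm; bumpers 28 mm long, 44 mm across flats, so it lies without rolling, axis 22 mm above the shelf. Roll about x is of no importance. Grip across the barrel at mid-length.
- torch_red: hand torch, plain red barrel, black hexagonal end bumpers; 192 mm long, 0.22 kg. Origin: on its axis at mid-length, its balance point; x along the axis to the lens. Barrel round, 30 mm thick, bare over the middle 136 mm; bumpers 28 mm long, 44 mm across flats, so it lies without rolling, axis 22 mm above the shelf. Roll about x is of no importance. Grip across the barrel at mid-length.
- clips_yellow: two sprung steel clips on a yellow base plate 150x64x8 mm; one of 3 sets 100 mm apart in y on a fixed board. Origin: centre of the plate's underside, 12 mm above the shelf; z up, x along a seated torch. Clips at x = +-42 mm, 14 mm long in x, 70 mm free between them for fingers; they open upwards, lips 21 mm apart at z = 58, flared to 46 mm apart at the top, z = 75. Seated torch: axis at y = 0, z = 45 mm.
- clips_red: the same on a red base plate; same size and frame. For both: hold the torch level along x, its middle within 15 mm of x = 0 (bumpers clear the clips), and push straight down: the barrel meets the flares with its axis at about z = 70 mm, the lips spring aside (10 to 15 N in all, most near z = 63 mm), close over it and it rests on the supports, hard to lift out. Base and board never move.

How it is judged:
At the end, for the whole second after the job is handed in: Each torch lies in the clips of its own colour: centre within 22 mm of the set's centre along the torch and 10 mm across, axis 35 to 52 mm above the base plate's underside (45 when home), parallel to the set's x axis within 10 degrees either way round, at rest (x of torch_yellow in the frame of clips_yellow between -0.022 and 0.022 m and y of torch_yellow in the frame of clips_yellow between -0.01 and 0.01 m and z of torch_yellow in the frame of clips_yellow between 0.035 and 0.052 m and angle between the x axis of torch_yellow and the x axis of clips_yellow, either way round below 0.17 rad and linear speed of each of torch_yellow, torch_red below 0.02 m/s and x of torch_red in the frame of clips_red between -0.022 and 0.022 m and y of torch_red in the frame of clips_red between -0.01 and 0.01 m and z of torch_red in the frame of clips_red between 0.035 and 0.052 m and angle between the x axis of torch_red and the x axis of clips_red, either way round below 0.17 rad); the robot touches nothing.
It also fails if it takes over 58 s, if anything falls off the work surface, if the arm or the gripper's body presses on something with over 40 N, if the wrist force passes 120 N, or if a joint passes its speed limit or range.

## Working session

There is one attempt and no reset: what is moved stays moved. The work goes in short steps, Python scripts to look and compute and a tool call to move; the robot and the scene stay as the last step left them, time stands still between calls to the robot, and variables do not carry over. Pictures are saved under pics/ and viewed, at most 10 in all, crops included, and the job is handed in when it is done.

Besides the shell and the picture viewer there is one more tool, called after "Call:" as a command line: name --argument value ..., lists and objects as JSON in quotes. move_arm: Moves the arm, as the interface text tells. Scaled input: -1 to 1 covers 80 cm each way for a shift and 120 degrees each way for a turn. Its arguments: {"type":"object","properties":{"deltas":{"type":"array","items":{"type":"array","items":{"type":"array","items":{"type":"number","minimum":-1,"maximum":1}}}},"squeeze":{"type":"number"}},"required":["deltas"]}

```bash
mkdir -p pics
python3 - <<'E'
from rig import manip
import cv2,numpy as np
s=manip.get_state();print({k:np.round(v,4) for k,v in s.items()})
for n in ("scene","top"):
    im=manip.get_image(n);cv2.imwrite(f"pics/{n}0.png",im[:,:,::-1]);print(n,manip.camera_params(n))
print(manip.camera_params("wrist"))
E
```

```text
{'clock': np.float64(0.0), 'qpos': array([ 0.997 ,  0.2766,  1.5062, -0.    ,  1.3607, -0.121 ]), 'qd': array([ 0.0015, -0.0012,  0.001 , -0.0002, -0.0004, -0.0004]), 'effort': array([ 1.70000e-03, -4.16781e+01, -2.45800e+01, -3.00000e-04,
        1.11000e-02, -0.00000e+00]), 'position': array([0.2513, 0.5166, 0.2384]), 'ee_rot': array([-3.000e-04,  2.245e-01,  9.745e-01, -9.000e-04]), 'contact_force': array([ 0.3274, -1.1576, -0.0018]), 'moment': array([-0.0047,  0.0037, -0.0019]), 'gripper_force': np.float64(0.0), 'width': np.float64(0.0856)}
scene {'fx': 403.0915390728866, 'fy': 403.0915390728866, 'cx': 259.48402727819877, 'cy': 194.99193182411278, 'R': array([[ 0.70351132,  0.71043983, -0.01862985],
       [ 0.37990233, -0.39809311, -0.83498269],
       [-0.60062138,  0.58034225, -0.54996076]]), 't': array([-0.38148028, -0.16211096,  1.374268  ])}
top {'fx': 372.45858732969594, 'fy': 372.45858732969594, 'cx': 257.3955317621383, 'cy': 192.4069799439453, 'R': array([[-0.00590306, -0.99982807, -0.01757788],
       [-0.985373  ,  0.0088097 , -0.17018357],
       [ 0.17030916,  0.01631616, -0.98525559]]), 't': array([-9.21071348e-04,  5.54613866e-01,  9.29609791e-01])}
{'fx': 297.56686493057794, 'fy': 297.56686493057794, 'cx': 256.61965233815647, 'cy': 190.90186392019865, 'tool_from_camera': array([[-8.82681808e-05, -9.51308363e-01, -3.08240799e-01,
         8.01863933e-02],
       [ 9.99999996e-01, -7.55510249e-05, -5.31917210e-05,
         9.22333537e-04],
       [ 2.73138207e-05, -3.08240803e-01,  9.51308366e-01,
        -1.35404604e-01],
       [ 0.00000000e+00,  0.00000000e+00,  0.00000000e+00,
         1.00000000e+00]])}
```

View pics/top0.png

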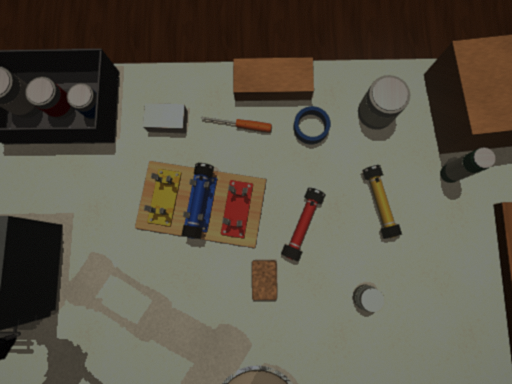

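View pics/scene0.png

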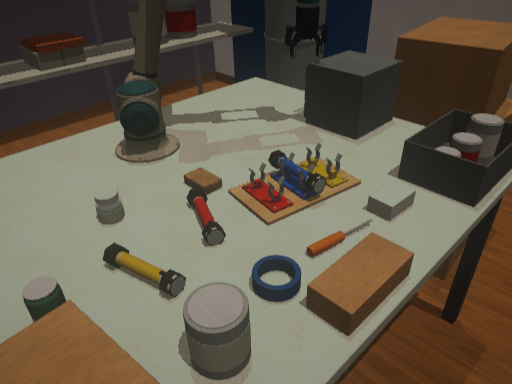

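The top view shows the board with yellow clips at (162,197), a blue torch in the middle set at (200,200) and red clips at (237,209). The loose red torch is at (303,224), the yellow one at (381,201). A dark cube stands near the arm's start at (30,265).

```bash
cat > h.py <<'E'
import cv2,numpy as np
from rig import manip
def ray(n,uv,z):
    p=manip.camera_params(n);R,t=p["R"],p["t"]
    uv=np.atleast_2d(uv).astype(float)
    d=np.c_[(uv[:,0]-p["cx"])/p["fx"],(uv[:,1]-p["cy"])/p["fy"],np.ones(len(uv))]@R
    c=-R.T@t
    return c+d*((z-c[2])/d[:,2])[:,None]
def blobs(im,col):
    h=cv2.cvtColor(im,cv2.COLOR_RGB2HSV)
    H,S,V=h[...,0].astype(int),h[...,1],h[...,2]
    m=((H>19)&(H<34) if col=="yellow" else (H<5)|(H>174))&(S>150)&(V>60)
    cs,_=cv2.findContours(m.astype(np.uint8),cv2.RETR_EXTERNAL,cv2.CHAIN_APPROX_NONE)
    return [c for c in cs if cv2.contourArea(c)>60]
E
python3 - <<'E'
from h import *
for n in ("top","scene"):
    im=cv2.imread(f"pics/{n}0.png")[:,:,::-1].copy()
    for col in ("yellow","red"):
        for c in blobs(im,col):
            hull=cv2.convexHull(c)
            r=cv2.minAreaRect(c)
            print(n,col,"px",np.round(r[0]),"area",cv2.contourArea(c))
            for z in (.02,.022):
                w=ray(n,hull[:,0],z)[:,:2]; q=cv2.minAreaRect((w*1000).astype(np.float32))
                b=cv2.boxPoints(q);e=[b[1]-b[0],b[2]-b[1]];e=max(e,key=np.linalg.norm)
                print("   z",z,"c",np.round(q[0],1),"size",np.round(q[1],1),"ax deg",round(np.degrees(np.arctan2(e[1],e[0]))%180,1))
E
```

```text
top yellow px [382. 201.] area 361.5
   z 0.02 c [ 533.7 -336.4] size [113.1  27. ] ax deg 13.9
   z 0.022 c [ 533.4 -335.8] size [112.9  26.9] ax deg 13.9
top yellow px [164. 197.] area 1138.5
   z 0.02 c [549.7 248.3] size [ 65.1 150.3] ax deg 170.6
   z 0.022 c [549.4 247.8] size [ 65. 150.] ax deg 170.6
top red px [303. 223.] area 367.0
   z 0.02 c [ 475.3 -125.6] size [ 26.1 115.1] ax deg 156.8
   z 0.022 c [ 475.1 -125.4] size [ 26.  114.8] ax deg 156.8
top red px [236. 209.] area 966.0
   z 0.02 c [516.4  51.8] size [ 61.6 147.3] ax deg 170.5
   z 0.022 c [516.1  51.6] size [ 61.5 147. ] ax deg 170.5
scene yellow px [140. 266.] area 485.0
   z 0.02 c [ 518.5 -334.2] size [125.2  30.5] ax deg 13.5
   z 0.022 c [ 520.6 -335. ] size [124.8  30.4] ax deg 13.5
scene yellow px [326. 174.] area 320.0
   z 0.02 c [550.5 253.9] size [ 65.6 162.2] ax deg 165.2
   z 0.022 c [552.6 251. ] size [ 65.4 161.6] ax deg 165.2
scene red px [203. 211.] area 238.0
   z 0.02 c [ 453.8 -114.5] size [ 27.7 121. ] ax deg 155.3
   z 0.022 c [ 456.2 -116.1] size [ 27.6 120.6] ax deg 155.3
scene red px [267. 195.] area 520.0
   z 0.02 c [517.   49.6] size [ 63.1 154.9] ax deg 170.2
   z 0.022 c [519.2  47.4] size [ 62.9 154.4] ax deg 170.2
```

Call:
move_arm --deltas '[[[0,0,-0.15,0,-1],[0,0,-0.15,0,-1],[0,0,-0.15,0,-1],[-0.602,-0.599,-0.15,-0.023,-1],[-0.602,-0.599,-0.15,-0.023,-1],[-0.602,-0.599,-0.15,-0.023,-1],[-0.602,-0.599,-0.15,-0.023,-1],[-0.602,-0.599,-0.15,-0.023,-1],[-0.602,-0.599,-0.15,-0.023,-1],[-0.602,-0.599,-0.15,-0.023,-1],[-0.602,-0.599,-0.15,-0.023,-1],[-0.602,-0.599,-0.15,-0.023,-1]]]'

```text
clock: 1.3
position: [0.3995, 0.0902, 0.3592]
ee_rot: [0.0, 0.201, 0.98, 0.0]
contact_force: [1.1, -0.2, -0.1]
width: 0.0855
gripper_force: 0.0
```

Call:
move_arm --deltas '[[[-0.193,-0.211,0.2,0,-1],[-0.193,-0.211,0.2,0,-1],[-0.193,-0.211,0.2,0,-1],[-0.193,-0.211,0.2,0,-1],[-0.193,-0.211,0.2,0,-1],[-0.193,-0.211,0.2,0,-1],[-0.193,-0.211,0.2,0,-1],[-0.193,-0.211,0.2,0,-1],[-0.193,-0.211,0.2,0,-1],[-0.193,-0.211,0.2,0,-1]]]'

```text
clock: 2.3
position: [0.4752, -0.1228, 0.2004]
ee_rot: [0.001, 0.2, 0.98, 0.0]
contact_force: [-0.1, -0.2, -0.1]
width: 0.0855
gripper_force: 0.0
```

```bash
cat >> h.py <<'E'
from scipy.spatial.transform import Rotation as Ro
def wray(uv,z,s):
    p=manip.camera_params("wrist");T=p["tool_from_camera"]
    w,x,y,zz=s["ee_rot"];R=Ro.from_quat([x,y,zz,w]).as_matrix()
    uv=np.atleast_2d(uv).astype(float)
    d=np.c_[(uv[:,0]-p["cx"])/p["fx"],(uv[:,1]-p["cy"])/p["fy"],np.ones(len(uv))]@T[:3,:3].T@R.T
    c=R@T[:3,3]+s["position"]
    return c+d*((z-c[2])/d[:,2])[:,None]
def rect(w):
    q=cv2.minAreaRect((w[:,:2]*1000).astype(np.float32));b=cv2.boxPoints(q)
    e=max([b[1]-b[0],b[2]-b[1]],key=np.linalg.norm)
    return np.round(q[0],1),np.round(q[1],1),round(np.degrees(np.arctan2(e[1],e[0]))%180,1)
def wlook(name,col,z):
    s=manip.get_state();im=manip.get_image("wrist");cv2.imwrite(f"pics/{name}.png",im[:,:,::-1])
    print(s["position"],s["width"])
    for c in blobs(im,col): print("px",np.round(cv2.minAreaRect(c)[0]),cv2.contourArea(c),rect(wray(c[:,0],z,s)))
E
python3 -c "
from h import *
wlook('w1','red',.022)"
```

```text
[ 0.47520643 -0.12281103  0.20040635] 0.08552649944473247
px [443. 188.] 222.0 (array([574.1,  60.8]), array([37.9, 18. ]), np.float32(29.2))
px [255. 170.] 2611.0 (array([ 476.6, -124.8]), array([ 29.2, 119.9]), np.float32(156.5))
px [254. 108.] 92.0 (array([413.6, -98.3]), array([24.4,  4.9]), np.float32(66.9))
px [423. 137.] 7101.5 (array([514.5,  50.7]), array([ 63.1, 146.4]), np.float32(170.2))
```

View pics/w1.png

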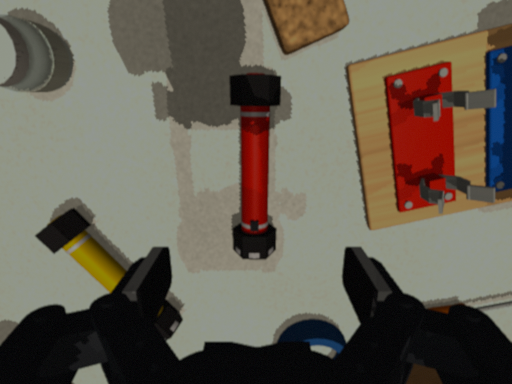

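The red torch stands upright in the wrist view at (255,170), with its end bumpers at rows 74 and 259 and rings at about rows 113 and 226. The red clips are at (423,137), in line with the top view.

```bash
python3 -c "
from h import *
s=manip.get_state()
for z,uv in((.037,[[255,113],[255,226]]),(.044,[[255,74],[255,104]]),(.022,[[255,74],[255,259]]),(.04,[[255,232],[255,105]])):
  w=wray(uv,z,s);print(z,np.round(w,4).tolist(),w.mean(0),np.linalg.norm(w[0]-w[1]))"
```

```text
0.037 [[0.4173, -0.0988, 0.037], [0.5278, -0.1461, 0.037]] [ 0.47254379 -0.12244271  0.037     ] 0.12021371302632151
0.044 [[0.3852, -0.085, 0.044], [0.4094, -0.0953, 0.044]] [ 0.39728515 -0.09015259  0.044     ] 0.026326088429609436
0.022 [[0.3839, -0.0846, 0.022], [0.5739, -0.1659, 0.022]] [ 0.47891262 -0.12525014  0.022     ] 0.2066368130142612
0.04 [[0.5331, -0.1484, 0.04], [0.4103, -0.0958, 0.04]] [ 0.47172885 -0.12207787  0.04      ] 0.13359197680529772
```

Call:
move_arm --deltas '[[[0.002,-0.001,0.05,0,-1],[0.002,-0.001,0.1,0,-1],[0.002,-0.001,0.16,0,-1],[0.002,-0.001,0.21,0,-1],[0.002,-0.001,0.233,0,-1],[0.002,-0.001,0.233,0,-1],[0.002,-0.001,0.233,0,1],[0.002,-0.001,0.233,0,1],[0.002,-0.001,0.233,0,1],[0.002,-0.001,0.233,0,1],[0.002,-0.001,0.233,0,1],[0.002,-0.001,0.233,0,1]]]' --squeeze 80

```text
clock: 3.55
position: [0.4742, -0.1243, 0.0145]
ee_rot: [0.001, 0.201, 0.98, -0.0]
contact_force: [-0.5, 0.4, 7.4]
width: 0.0278
gripper_force: 78.2
```

Call:
move_arm --deltas '[[[0,0,-0.06,0,1],[0,0,-0.12,0,1],[0,0,-0.18,0,1],[0,0,-0.2,0,1],[0.039,0.222,-0.2,-0.116,1],[0.039,0.222,-0.2,-0.116,1],[0.039,0.222,-0.2,-0.116,1],[0.039,0.222,-0.2,-0.116,1],[0.039,0.222,-0.2,-0.116,1],[0.039,0.222,-0.2,-0.116,1],[0.039,0.222,-0.2,-0.116,1]]]'

```text
clock: 4.65
position: [0.514, 0.0508, 0.1729]
ee_rot: [-0.0, 0.081, 0.997, -0.0]
contact_force: [0.3, -0.8, -2.3]
width: 0.028
gripper_force: 80.1
```

Run:
```python
from h import *
wlook('w2','red',.1825)
s=manip.get_state()
for n in("top","scene"):
    im=manip.get_image(n);cv2.imwrite(f"pics/{n}2.png",im[:,:,::-1])
    for c in blobs(im,"red"): print(n,np.round(cv2.minAreaRect(c)[0]),cv2.contourArea(c),rect(ray(n,c[:,0],.1825)),rect(ray(n,c[:,0],.02)))
```

```text
[0.51397691 0.05080197 0.1728522 ] 0.02799827268677665
px [258. 249.] 11392.0 (array([510. ,  52.6]), array([ 29.7, 105.7]), np.float32(170.5))
px [257. 134.] 828.0 (array([451.1,  62.4]), array([28.6,  5.4]), np.float32(80.7))
scene [279. 203.] 148.0 (array([ 730.7, -132.6]), array([45.7, 33.8]), np.float32(80.0)) (array([570.5,  40.3]), array([63. , 46.6]), np.float32(80.0))
scene [265. 192.] 80.0 (array([ 677.3, -121.7]), array([27.3, 63.8]), np.float32(141.3)) (array([496.9,  55.3]), array([37.6, 87.9]), np.float32(141.3))
scene [473. 155.] 62.5 (array([915.1, 307.8]), array([19.5, 56.2]), np.float32(104.6)) (array([824.5, 646.8]), array([26.9, 77.4]), np.float32(104.6))
scene [268. 140.] 110.5 (array([527.6,  53.8]), array([31.8, 79.4]), np.float32(134.9)) (array([290.9, 297. ]), array([ 43.8, 109.4]), np.float32(134.9))
```

View pics/w2.png

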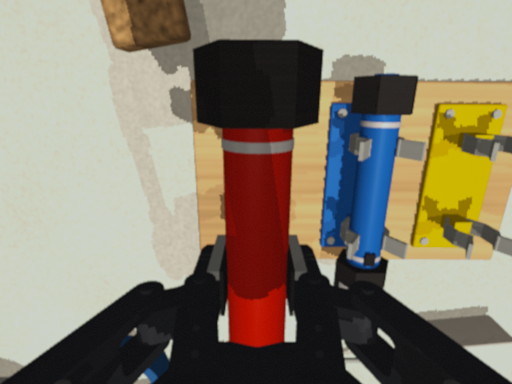

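The red torch is gripped square. Its far ring is at row 147 and its barrel runs along column 258. The blue torch and the yellow clips show to the right at (375,180) and (462,175).

Run:
```python
from h import *
s=manip.get_state()
w=wray([[258,147]],.1955,s)[0];a=np.radians(170.6);u=np.array([np.cos(a),np.sin(a)])
print("ring",w,"centre",w[:2]-.060*u)
w=wray([[258,125]],.2045,s)[0];print("bumper inner",w[:2]-.068*u)
w=wray([[258,40]],.2045,s)[0];print("bumper outer",w[:2]-.096*u)
im=manip.get_image("wrist")
for c in blobs(im,"yellow"): print(cv2.contourArea(c),rect(wray(c[:,0],.02,s)))
```

```text
ring [0.45445786 0.06201532 0.1955    ] centre [0.51365219 0.05221576]
bumper inner [0.51258982 0.05233075]
bumper outer [0.51429909 0.05199448]
8075.5 (array([548.9, 248.3]), array([ 66.8, 148.9]), np.float32(170.4))
```

Call:
move_arm --deltas '[[[-0.0025,0,0.05,0,1],[-0.0025,0,0.1,0,1],[-0.0025,0,0.115,0,1],[-0.0025,0,0.125,0,1],[-0.0025,0,0.131,0,1],[-0.0025,0,0.137,0,1],[-0.0025,0,0.143,0,1],[-0.0025,0,0.149,0,1],[-0.0025,0,0.155,0,1],[-0.0025,0,0.157,0,1],[-0.0025,0,0.157,0,1]]]'

```text
clock: 5.95
position: [0.5181, 0.051, 0.0494]
ee_rot: [0.002, 0.081, 0.997, 0.0]
contact_force: [-1.8, 0.2, 9.8]
width: 0.0278
gripper_force: 81.8
```

Call:
move_arm --deltas '[[[0,0,0,0,-0.4],[0,0,0,0,-0.4],[0,0,0,0,-0.4],[0,0,0,0,-0.4],[0,0,-0.04,0,-0.4],[0,0,-0.1,0,-0.4],[0,0,-0.16,0,-0.4],[0,0,-0.22,0,-0.4],[0,0,-0.25,0,-1],[0,0,-0.25,0,-1],[0,0,-0.25,0,-1]]]'

```text
clock: 7.05
position: [0.5162, 0.0513, 0.2471]
ee_rot: [0.0, 0.081, 0.997, 0.0]
contact_force: [0.1, 1.1, -1.1]
width: 0.0854
gripper_force: 0.0
```

```bash
python3 -c "
from h import *
wlook('w3','red',.057)"
```

```text
[0.51616715 0.05130044 0.24713838] 0.08540510822541235
px [256. 160.] 4312.0 (array([510.5,  53.6]), array([ 55.2, 138.5]), np.float32(170.5))
```

View pics/w3.png

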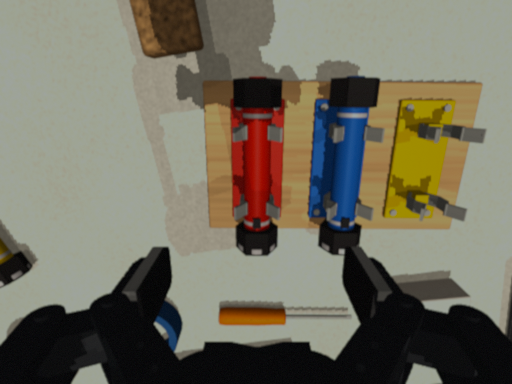

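The red torch lies at (257,165) in both clips, the same way and same size as the seated blue torch at (348,165), so it is home. Now the yellow one.

Call:
move_arm --deltas '[[[-0.095,-0.475,0.059,-0.193,-1],[-0.095,-0.475,0.059,-0.193,-1],[-0.095,-0.475,0.059,-0.193,-1],[-0.095,-0.475,0.059,-0.193,-1],[-0.095,-0.475,0.059,-0.193,-1],[-0.095,-0.475,0.059,-0.193,-1],[-0.095,-0.475,0.059,-0.193,-1],[-0.095,-0.475,0.059,-0.193,-1],[-0.095,-0.475,0.059,-0.193,-1],[-0.095,-0.475,0.059,-0.193,-1],[-0.095,-0.475,0.059,-0.193,-1],[-0.095,-0.475,0.059,-0.193,-1]]]'

```text
clock: 8.3
position: [0.5302, -0.3342, 0.1997]
ee_rot: [-0.0, -0.122, 0.993, 0.001]
contact_force: [-0.2, 0.1, 0.1]
width: 0.0855
gripper_force: 0.0
```

```bash
python3 -c "
from h import *
wlook('w4','yellow',.022)
print(manip.get_state()['ee_rot'])"
```

```text
[ 0.5301676  -0.3342184   0.19969022] 0.0854962480663001
px [256. 173.] 2632.0 (array([ 534.9, -332.7]), array([121.3,  28.9]), np.float32(13.1))
px [256. 112.] 95.0 (array([ 468.8, -348.3]), array([ 4.9, 26.5]), np.float32(104.0))
[-1.13502130e-04 -1.21859355e-01  9.92547303e-01  3.69862529e-04]
```

View pics/w4.png

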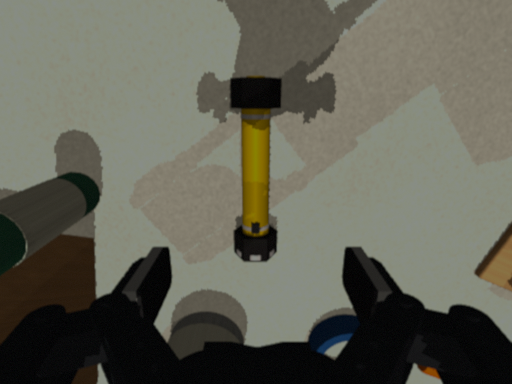

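The yellow torch is upright at (256,173), with bumpers at rows 76 and 261. It is centred under the tool and aligned.

Call:
move_arm --deltas '[[[0,0,0.05,0,-1],[0,0,0.1,0,-1],[0,0,0.16,0,-1],[0,0,0.21,0,-1],[0,0,0.232,0,-1],[0,0,0.232,0,-1],[0,0,0.232,0,1],[0,0,0.232,0,1],[0,0,0.232,0,1],[0,0,0.232,0,1],[0,0,0.232,0,1],[0,0,0.232,0,1]]]' --squeeze 80

```text
clock: 9.55
position: [0.5312, -0.3366, 0.0164]
ee_rot: [0.001, -0.121, 0.993, -0.001]
contact_force: [-0.7, 1.2, 6.0]
width: 0.0278
gripper_force: 78.8
```

Call:
move_arm --deltas '[[[0,0,-0.06,0,1],[0,0,-0.12,0,1],[0,0,-0.18,0,1],[-0.1,0.35,-0.22,0.098,1],[-0.1,0.35,-0.22,0.098,1],[-0.1,0.35,-0.22,0.098,1],[-0.1,0.35,-0.22,0.098,1],[-0.1,0.35,-0.22,0.098,1],[-0.1,0.35,-0.22,0.098,1],[-0.1,0.35,-0.22,0.098,1],[-0.1,0.35,-0.22,0.098,1]]]'

```text
clock: 10.65
position: [0.5405, -0.0442, 0.1908]
ee_rot: [0.0, -0.02, 1.0, -0.0]
contact_force: [0.0, -0.4, -1.7]
width: 0.0276
gripper_force: 79.8
```

Call:
move_arm --deltas '[[[-0.0255,0.365,0.022,0.098,1],[-0.0255,0.365,0.022,0.098,1],[-0.0255,0.365,0.022,0.098,1],[-0.0255,0.365,0.022,0.098,1],[-0.0255,0.365,0.022,0.098,1],[-0.0255,0.365,0.022,0.098,1],[-0.0255,0.365,0.022,0.098,1],[-0.0255,0.365,0.022,0.098,1],[-0.0255,0.365,0.022,0.098,1]]]'

```text
clock: 11.55
position: [0.5506, 0.2456, 0.1726]
ee_rot: [-0.0, 0.085, 0.996, -0.001]
contact_force: [-0.4, -1.9, -2.1]
width: 0.0281
gripper_force: 80.0
```

```bash
python3 -c "
from h import *
wlook('w5','yellow',.1805)
print(manip.get_state()['ee_rot'])"
```

```text
[0.55057902 0.24556159 0.17256498] 0.028126865707504944
px [258. 250.] 11406.0 (array([548.1, 247.4]), array([ 30.5, 106.3]), np.float32(170.0))
px [258. 138.] 826.5 (array([489.3, 257.6]), array([30.2,  5.5]), np.float32(80.3))
[-1.51615201e-04  8.50478274e-02  9.96376732e-01 -5.02480589e-04]
```

View pics/w5.png

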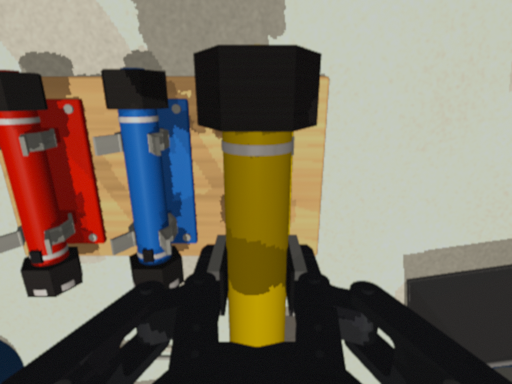

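The yellow torch is gripped square: column 258, ring at row 151. The red and blue torches sit in their clips at left, (35,185) and (150,180). I let the arm settle before pressing.

Call:
move_arm --deltas '[[[0.004,0,0,0,1],[0.004,0,0,0,1],[0.004,0,0,0,1]]]'

```text
clock: 11.9
position: [0.5471, 0.2473, 0.1732]
ee_rot: [0.0, 0.084, 0.996, 0.0]
contact_force: [-0.4, -0.2, -1.5]
width: 0.0276
gripper_force: 80.0
```

Call:
move_arm --deltas '[[[0,0,0.05,0,1],[0,0,0.1,0,1],[0,0,0.115,0,1],[0,0,0.125,0,1],[0,0,0.131,0,1],[0,0,0.137,0,1],[0,0,0.143,0,1],[0,0,0.149,0,1],[0,0,0.154,0,1],[0,0,0.156,0,1],[0,0,0.156,0,1]]]'

```text
clock: 13.0
position: [0.5488, 0.2486, 0.0512]
ee_rot: [0.002, 0.084, 0.996, 0.001]
contact_force: [-2.2, -1.7, 12.3]
width: 0.0275
gripper_force: 82.1
```

As predicted, z is 0.051 with the torch resting on its supports. I release and lift.

Call:
move_arm --deltas '[[[0,0,0,0,-0.4],[0,0,0,0,-0.4],[0,0,0,0,-0.4],[0,0,0,0,-0.4],[0,0,-0.04,0,-0.4],[0,0,-0.1,0,-0.4],[0,0,-0.16,0,-0.4],[0,0,-0.22,0,-0.4],[0,0,-0.25,0,-1],[0,0,-0.25,0,-1],[0,0,-0.25,0,-1]]]'

```text
clock: 14.1
position: [0.5468, 0.2481, 0.2479]
ee_rot: [-0.0, 0.084, 0.996, 0.0]
contact_force: [0.4, -0.3, -0.2]
width: 0.0857
gripper_force: 0.0
```

```bash
python3 -c "
from h import *
wlook('w6','yellow',.057)"
```

```text
[0.54681732 0.2480526  0.24786688] 0.08567045290482901
px [257. 228.] 63.5 (array([618.7, 237.6]), array([28.8,  7.9]), np.float32(80.4))
px [258. 162.] 4827.5 (array([542.9, 250.9]), array([ 57.8, 138.2]), np.float32(170.4))
```

View pics/w6.png

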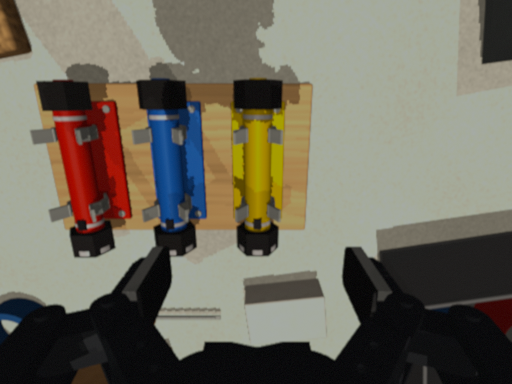

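All three torches lie parallel in their clips: red (82,165), blue (168,165) and yellow (258,165), with clip arms closed over each barrel.

```bash
python3 -c "
from rig import manip
print(manip.sign_off())"
```

```text
the job is handed in; nothing more can be done
None
```

Both torches are pressed down into the clips of their own colour and let go, the gripper is clear, and the job was handed in at about 14 s; the wrist pictures show both in place, but no verdict came back.

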